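Lay the heel tracks on the carrying board by length

TASK

Lay the four chrome heel tracks out on the plywood carrying board in order of length, one to each rubber strip, with the shortest next to the finger-hole grip and the longest at the plain end. Set each one down (do not drop it) right way up, lying along the middle of its strip, and leave the red toe piece and the awl where they are.

Things in the scene. Friction and masses are not known exactly. Their poses are not given: they have to be found in the camera images.
- track_60: the shortest of four chromed steel heel tracks: C-section channel 60 mm long, 32 mm wide, 12 mm high, about 78 g, open side up with a row of adjusting slots, both ends alike; loose on the thin black mat (mat top 2 mm above the bench). Grip it at the middle across its width. Origin: centre of its underside; x along its length, y across, z up.
- track_85: the second shortest of four chromed steel heel tracks: C-section channel 85 mm long, 32 mm wide, 12 mm high, about 110 g, open side up with a row of adjusting slots, both ends alike; loose on the thin black mat (mat top 2 mm above the bench). Grip it at the middle across its width. Origin: centre of its underside; x along its length, y across, z up.
- track_110: the second longest of four chromed steel heel tracks: C-section channel 110 mm long, 32 mm wide, 12 mm high, about 143 g, open side up with a row of adjusting slots, both ends alike; loose on the thin black mat (mat top 2 mm above the bench). Grip it at the middle across its width. Origin: centre of its underside; x along its length, y across, z up.
- track_135: the longest of four chromed steel heel tracks: C-section channel 135 mm long, 32 mm wide, 12 mm high, about 176 g, open side up with a row of adjusting slots, both ends alike; loose on the thin black mat (mat top 2 mm above the bench). Grip it at the middle across its width. Origin: centre of its underside; x along its length, y across, z up.
- strip_1: black rubber strip right beside the finger-hole grip, one of four alike side by side, 64 mm apart, on a fixed plywood board; 160 x 42 x 2 mm. The board may be turned any way; the grip, 90 mm wide, stands out at one end of the row. Origin: centre of its underside, 9 mm above the bench (a track on it rests 11 mm above the bench); x along it, y across it towards the grip, z up.
- strip_2: black rubber strip second from the finger-hole grip, one of four alike side by side, 64 mm apart, on a fixed plywood board; 160 x 42 x 2 mm. The board is 186 x 264 mm, 9 mm thick. Origin: centre of its underside, 9 mm above the bench (a track on it rests 11 mm above the bench); x along it, y across it towards the grip, z up.
- strip_3: black rubber strip third from the finger-hole grip, one of four alike side by side, 64 mm apart, on a fixed plywood board; 160 x 42 x 2 mm. Fillets 10 mm high run along the board just beyond the strips' ends. Origin: centre of its underside, 9 mm above the bench (a track on it rests 11 mm above the bench); x along it, y across it towards the grip, z up.
- strip_4: black rubber strip at the plain end, farthest from the finger-hole grip, one of four alike side by side, 64 mm apart, on a fixed plywood board; 160 x 42 x 2 mm. Origin: centre of its underside, 9 mm above the bench (a track on it rests 11 mm above the bench); x along it, y across it towards the grip, z up.
- toe_piece: red ski-binding toe piece on a dark steel base, 95 x 60 x 35 mm, 420 g, lying loose between the tracks on the mat; to be left alone. Origin: centre of its underside.
- awl: wooden-handled awl, 142 mm long, handle 27 mm thick, lying loose along the far edge of the mat beyond the tracks; to be left alone. Origin: under its middle, x along it towards the point.

How it is judged:
At the end, for the whole second after the job is handed in: From finger-hole grip to plain end the strips carry the 60, 85, 110 and 135 mm tracks, each within 15 mm of its strip's centre, along it within 0.2 rad (either way round), flat on it, open side up, released and at rest; toe piece and awl within 30 mm of their start (horizontal distance between track_60 and strip_1 below 0.015 m and angle between the x axis of track_60 and the x axis of strip_1, either way round below 0.2 rad and z of track_60 in the frame of strip_1 below 0.006 m and angle between each of track_60, track_85, track_110, track_135's own z axis and vertical below 0.1 rad and linear speed of each of track_60, track_85, track_110, track_135 below 0.01 m/s and horizontal distance between track_85 and strip_2 below 0.015 m and angle between the x axis of track_85 and the x axis of strip_2, either way round below 0.2 rad and z of track_85 in the frame of strip_2 below 0.006 m and horizontal distance between track_110 and strip_3 below 0.015 m and angle between the x axis of track_110 and the x axis of strip_3, either way round below 0.2 rad and z of track_110 in the frame of strip_3 below 0.006 m and horizontal distance between track_135 and strip_4 below 0.015 m and angle between the x axis of track_135 and the x axis of strip_4, either way round below 0.2 rad and z of track_135 in the frame of strip_4 below 0.006 m and distance of each of toe_piece, awl from where it was at the start of the episode below 0.03 m); the robot touches nothing.
It fails at once if the toe piece is shifted by more than 30 mm (distance of toe_piece from where it was at the start of the episode above 0.03 m).
It fails at once if the awl is shifted by more than 30 mm (distance of awl from where it was at the start of the episode above 0.03 m).
It fails at once if a track is let go more than about 30 mm above where it is to lie ((height (world z) of track_60 above 0.042 m and contact force between track_60 and the fingers below 0.01 N) or (height (world z) of track_85 above 0.042 m and contact force between track_85 and the fingers below 0.01 N) or (height (world z) of track_110 above 0.042 m and contact force between track_110 and the fingers below 0.01 N) or (height (world z) of track_135 above 0.042 m and contact force between track_135 and the fingers below 0.01 N)).
It also fails if it takes over 115 s, if anything falls off the work surface, if the arm or the gripper's body presses on something with over 40 N, if the wrist force passes 120 N, or if a joint passes its speed limit or range.

ROBOT

A 6-joint arm with a two-finger parallel gripper is mounted at the origin on the work surface. World frame = base frame: x ahead of the robot, y to its left, z up, the work surface at z = 0. Lengths are in m, angles in rad, forces in N, time in s.
With the tool pointing down it reaches from about 0.425 to 0.95 m from the base axis. Payload 3.5 kg.
Tool frame: the origin (TCP) lies at the very end of the fingers, on their centre line; the grasp point (between the pads) lies 19 mm behind it; z points along the fingers, y is the line along which they close (so a half turn about z gives the same grasp; the last joint's range is limited). The gripper opens to 85 mm and grips with 20 to 120 N. Pads are 22 mm wide; open, the fingers measure 114 mm over their backs; the gripper's body (76 mm by 85 mm) begins 54 mm behind the grasp point. The pads swing forward as they close: fully open they stand 13 mm farther back than shut.
Start: joints at [-1.491, 0.286, 1.577, -0, 1.279, -0.15], TCP at [0.154, -0.657, 0.202] pointing down, gripper open.
Joint ranges: [-2.77, 2.77], [-0.9, 2.22], [0.21, 2.48], [-1.53, 4.67], [0.24, 2.81], [-2.84, 2.84]. Speed limits (rad/s): [2.79, 2.79, 3.14, 3.14, 3.14, 3.14].

INTERFACE

Orientations are given as a unit quaternion [x, y, z, w].
In Python, from plant import ctrl gives the robot as it stands.
- The arm moves only by the shell command python3 inch.py [FORCE], which reads ROWS from standard input. ROWS is a JSON list of rows, 1 to 10 of them, each written [[dx, dy, dz], [rx, ry, rz], opening]: dx, dy, dz in units of 25 mm, then a rotation vector rx, ry, rz in rad, then the opening from 0.0 (shut) to 1.0 (fully open); each row is the pose to reach, as a shift and turn from the pose commanded when the command began, along the tool's axes at that moment; what a row does not reach only later rows make up. A row lasts 1/8 s, in which the tool goes at most 0.0625 m and 0.188 rad, less where a joint would pass 70% of its speed; a pose out of reach is approached as far as the arm can. The fingers move at their own pace and stop on an object; FORCE is the grip in N (left out, the last holds). Time passes only in rows, so rows that do not move let the fingers close. It prints the time, the measured TCP pose, the force, the opening and the grip force at its end. Input that does not fit is refused with a message, and nothing moves.
- ctrl.get_state(): the state, without advancing time (a new reading comes with each control period).
- ctrl.read_camera(name): name is "side" or "top"; returns a dict with "pixels" (480x640x3 uint8, red, green, blue), "camera_matrix" (3x3 intrinsics, pixels), "xyz" and "orientation" of the camera in the world. Camera axes: x right, y down, z forward; pixel columns grow to the right and rows downward; lengths in m; the calibration is good to about 2 mm. A picture is of the moment at which its call begins. There is no depth.
- ctrl.sign_off(): hands the job in; it is judged then, once.
The state is a dict: "time": time; "qpos": joint angles; "dq": joint speeds; "joint_efforts": joint torques, N m; "eef_pos": TCP position; "tcp_rot": TCP orientation; "contact_force": force on the tool from outside, world axes, zero at the start; "wrist_torque": the same for the moment, N m; "opening": opening from 0.0 (shut) to 1.0 (fully open); "finger_force": force on a finger pad.
Only numpy, scipy, OpenCV 4.12 (cv2) and the standard library are available. Lean on these libraries where they do the work, as an engineer would, in place of code of your own. Each camera call takes 0.05 s, during which the arm holds its last target. There are 200 camera calls.

## Working session

There is one attempt and no reset: what is moved stays moved. The work goes in short steps, Python scripts to look and compute and a shell command to move; the robot and the scene stay as the last step left them, time stands still between calls to the robot, and variables do not carry over. Pictures are saved under pics/ and viewed, at most 14 in all, crops included, and the job is handed in when it is done.

```bash
ls; mkdir -p pics
python3 - <<'E'
from plant import ctrl
import cv2
for n in("top","side"):
    r=ctrl.read_camera(n); cv2.imwrite(f"pics/{n}0.png",r["pixels"][:,:,::-1])
    print(n,r["camera_matrix"],r["xyz"],r["orientation"])
s=ctrl.get_state(); print(s)
E
```

```text
inch.py
pics
plant.py
top [[515.21523303   0.         306.11713977]
 [  0.         515.21523303 233.20065892]
 [  0.           0.           1.        ]] [0.41872776 0.00422899 1.04274476] [-0.7010304   0.70739655 -0.06146069  0.06609906]
side [[536.05288859   0.         318.65291636]
 [  0.         536.05288859 242.56727809]
 [  0.           0.           1.        ]] [ 0.49229028 -0.7679713   0.49510301] [ 0.87191575 -0.05030452  0.03949063 -0.4854615 ]
{'time': 0.1, 'qpos': array([-1.49099834e+00,  2.87153406e-01,  1.57803298e+00,  3.20216304e-05,
        1.27862722e+00, -1.50005400e-01]), 'dq': array([ 0.00020503, -0.00094644, -0.00301697,  0.00029297, -0.00278845,
        0.00080092]), 'joint_efforts': array([ 4.43169283e-04, -4.07298124e+01, -2.93697435e+01, -1.67579019e-04,
        3.41789892e-03, -4.43842211e-06]), 'eef_pos': array([ 0.15373569, -0.65657694,  0.2006334 ]), 'tcp_rot': array([ 9.93405978e-01,  1.14644363e-01,  5.42916621e-05, -1.10925735e-03]), 'contact_force': array([-0.85630791,  0.22320672, -1.09884632]), 'wrist_torque': array([0.0066802 , 0.01621857, 0.02253942]), 'finger_force': 0.0, 'opening': 1.001423302569698}
```

View pics/top0.png

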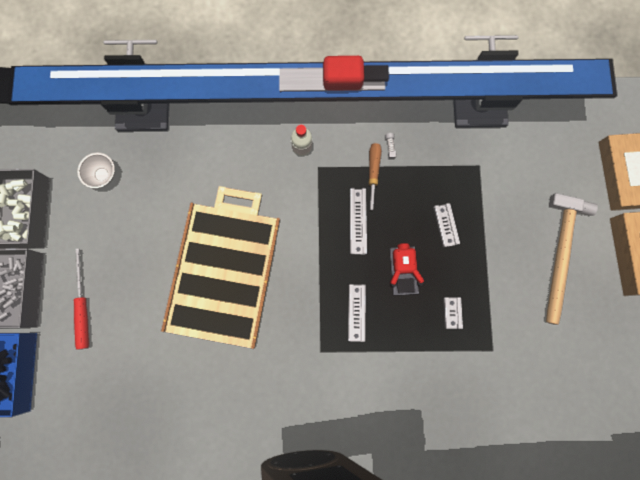

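View pics/side0.png

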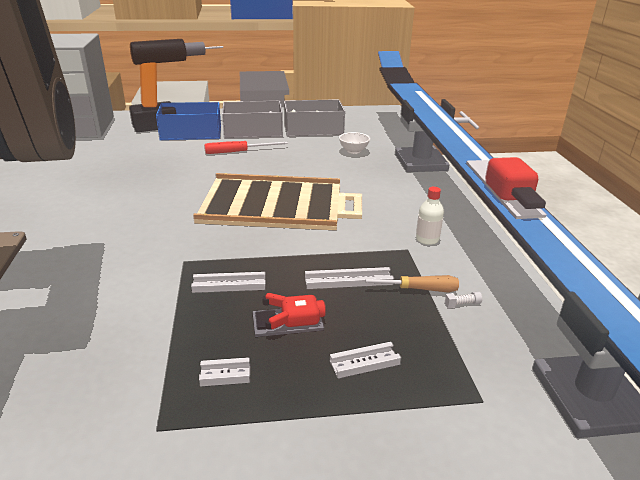

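The top picture shows the tracks: 135 at about (358,221), 110 at (357,313), 85 at (447,225) and 60 at (454,313). The toe piece is at (405,268) and the awl at (374,175), with its tip at (373,208). The board's grip is at (240,200), with strips at (232,223), (225,254), (217,287) and (210,321). The side picture shows the same layout. I'll enlarge crops of both.

Run:
```python
import cv2
def crop(src,x0,y0,x1,y1,k,out):
    im=cv2.imread(f"pics/{src}.png")[y0:y1,x0:x1]
    im=cv2.resize(im,None,fx=k,fy=k,interpolation=cv2.INTER_CUBIC)
    for x in range((x0//20+1)*20,x1,20):
        X=int((x-x0+.5)*k);cv2.line(im,(X,0),(X,6),(0,255,255),1);cv2.putText(im,str(x),(X-12,18),0,.4,(0,0,255),1)
    for y in range((y0//20+1)*20,y1,20):
        Y=int((y-y0+.5)*k);cv2.line(im,(0,Y),(6,Y),(0,255,255),1);cv2.putText(im,str(y),(8,Y+4),0,.4,(0,0,255),1)
    cv2.imwrite(f"pics/{out}.png",im)
crop("top0",330,165,480,355,3.15,"tm")
crop("top0",155,180,290,355,3.4,"tb")
crop("side0",175,250,415,400,3.3,"sm")
crop("side0",190,165,370,235,4.4,"sb")
```

```text
(no output)
```

View pics/tm.png

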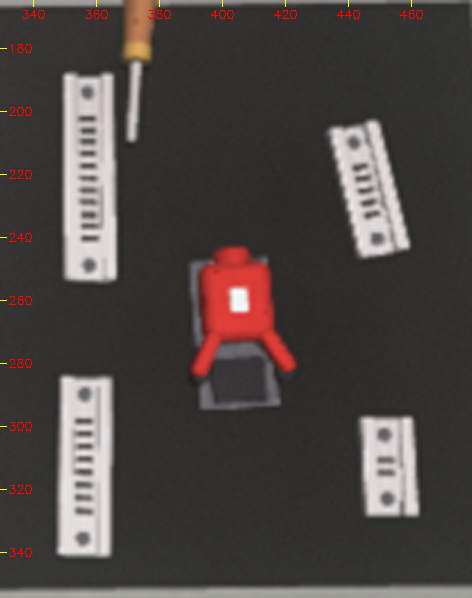

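View pics/tb.png

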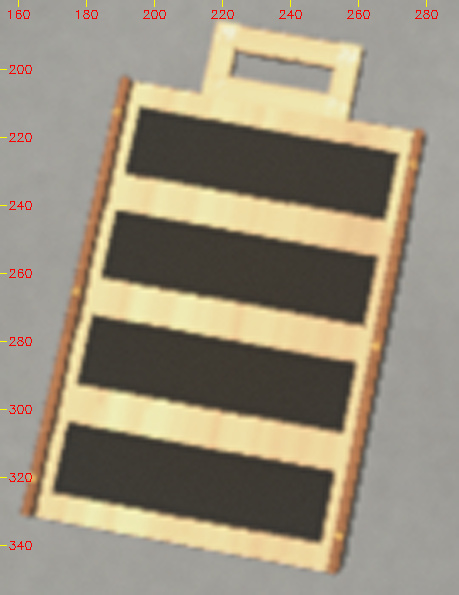

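View pics/sm.png

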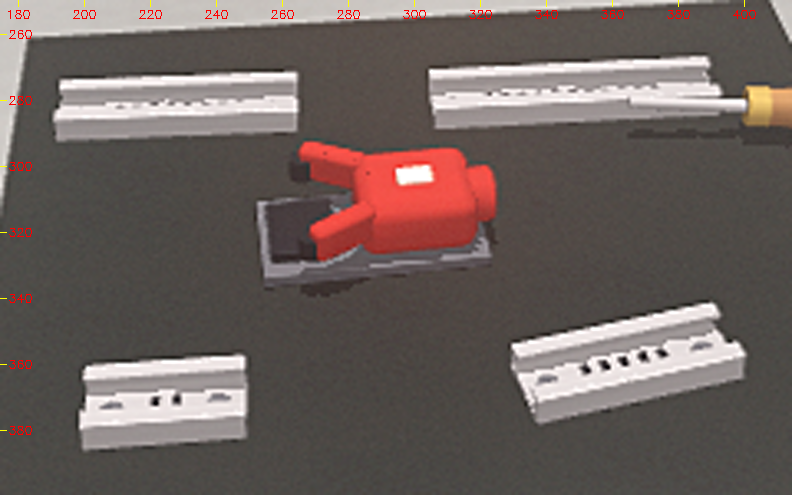

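View pics/sb.png

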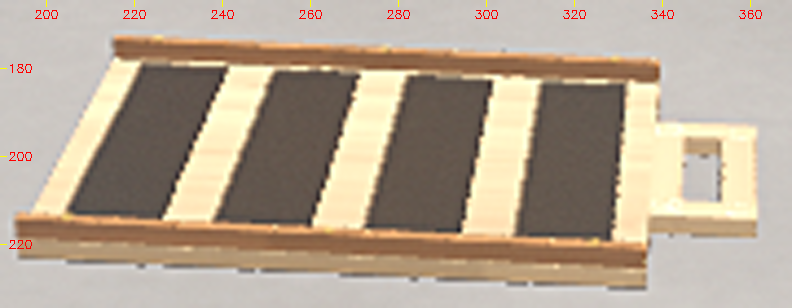

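The crops give track corners in both views, flange tops and outer base edges. They also give all strip corners in the top view and the far (+y) strip ends in the side view. I'll fit poses with x, y, yaw, height and length free.

Run:
```python
from plant import ctrl
import numpy as np, json
from scipy.spatial.transform import Rotation as R
from scipy.optimize import least_squares
C={n:ctrl.read_camera(n) for n in("top","side")}
def proj(n,P):
    r=C[n];p=R.from_quat(r["orientation"]).inv().apply(np.array(P)-r["xyz"]);p=p@np.array(r["camera_matrix"]).T
    return p[:,:2]/p[:,2:]
tm=lambda a:np.array(a)/3.15+[330-.5,165-.5]; tb=lambda a:np.array(a)/3.4+[155-.5,180-.5]
sm=lambda a:np.array(a)/3.3+[175-.5,250-.5]; sb=lambda a:np.array(a)/4.4+[190-.5,165-.5]
# top: leftT,leftB (base, y+), rightT,rightB (top,y-) ; side: backL,backR, frontTopL,R, frontBotL,R
T={135:([(64,74),(66,280),(113,74),(117,279)],[(430,70),(709,58),(432,101),(720,91),(435,128),(720,114)]),
110:([(61,377),(58,555),(111,377),(110,556)],[(60,80),(297,72),(55,112),(298,103),(57,140),(297,131)]),
85:([(330,129),(361,257),(378,121),(409,248)],[(513,346),(716,304),(534,398),(744,350),(540,423),(744,377)]),
60:([(361,417),(365,514),(411,417),(417,515)],[(83,368),(246,356),(80,424),(246,411),(82,450),(246,437)])}
W=.016;H=.012
def place(L,p): 
    x,y,a,z=p; L=np.array(L,float); c,s=np.cos(a),np.sin(a)
    return np.c_[x+c*L[:,0]-s*L[:,1],y+s*L[:,0]+c*L[:,1],z+L[:,2]]
for k,(t,s) in T.items():
    def f(p):
        h=p[4]/2
        a=place([(h,W,0),(-h,W,0),(h,-W,H),(-h,-W,H)],p[:4]);b=place([(-h,W,H),(h,W,H),(-h,-W,H),(h,-W,H),(-h,-W,0),(h,-W,0)],p[:4])
        return np.r_[(proj("top",a)-tm(t)).ravel(),(proj("side",b)-sm(s)).ravel()]
    q=least_squares(f,[.4,-.2,0,.002,.1]); print(k,"x y yaw z L",q.x.round(4),"rms",np.sqrt(np.mean(q.fun**2)).round(2),"max",abs(q.fun).max().round(2))
st=[[(139,107),(399,153),(385,218),(127,173)],[(115,210),(377,256),(363,324),(102,276)],[(92,315),(356,362),(342,431),(78,383)],[(69,422),(334,471),(320,541),(54,491)]]
sd=[[(626,85),(541,84)],[(493,81),(408,76)],[(360,73),(276,71)],[(228,68),(137,65)]]
# board frame: x along strips (img left = +x here), y towards grip
def g(p):
    o=[]
    for i in range(4):
        c=64e-3*(1.5-i); a=place([(-.08,c+.021,0),(.08,c+.021,0),(.08,c-.021,0),(-.08,c-.021,0)],p)
        o+=[proj("top",a)-tb(st[i]),proj("side",a[[0,3]])-sb(sd[i])]
    return np.concatenate(o).ravel()
q=least_squares(g,[.4,.2,-1.57,.011]); print("board",q.x.round(4),np.sqrt(np.mean(q.fun**2)).round(2),abs(q.fun).max().round(2))
S=place([(0,64e-3*(1.5-i),0) for i in range(4)],q.x);print(S.round(4),np.linalg.norm(S[:,:2],axis=1).round(3))
```

```text
135 x y yaw z L [ 0.6339 -0.0961 -0.0219  0.0043  0.1354] rms 0.66 max 1.6
110 x y yaw z L [ 0.4488 -0.0879 -0.0347  0.0042  0.1101] rms 0.78 max 1.62
85 x y yaw z L [ 0.6237 -0.2765  0.1777  0.0048  0.085 ] rms 0.87 max 1.48
60 x y yaw z L [ 0.4468 -0.2784 -0.0015  0.004   0.0603] rms 0.69 max 1.14
board [ 0.5274  0.181  -1.7619  0.0099] 0.45 1.13
[[0.6216 0.1627 0.0099]
 [0.5588 0.1749 0.0099]
 [0.4959 0.187  0.0099]
 [0.4331 0.1992 0.0099]] [0.643 0.586 0.53  0.477]
```

The fitted lengths (60.3, 85.0, 110.1 and 135.4 mm) match the nominal sizes. The fitted heights come out about 4 mm for the mat and 10 mm for the strips, against 2 and 11 given, so they agree within calibration. All points are within reach. Next is a helper that works out deltas in the tool's axes.

```bash
cat > go.py <<'E'
import sys, numpy as np
from scipy.spatial.transform import Rotation as R
from plant import ctrl
P={"t135":(.6339,-.0961,-.022),"t110":(.4488,-.0879,-.035),"t85":(.6237,-.2765,.178),"t60":(.4468,-.2784,0),
"s60":(.6216,.1627,1.38),"s85":(.5588,.1749,1.38),"s110":(.4959,.187,1.38),"s135":(.4331,.1992,1.38)}
x,y,a=P[sys.argv[1]]; z=float(sys.argv[2]); s=ctrl.get_state()
r=R.from_quat(s["tcp_rot"]); d=R.from_euler("z",a)*R.from_euler("x",np.pi)
print("d",r.inv().apply(np.array([x,y,z])-s["eef_pos"]).round(4),"rot",(r.inv()*d).as_rotvec().round(3),"t",s["time"],"op",s["opening"])
E
python3 go.py t60 0.1
```

```text
d [ 0.3715 -0.3015  0.1016] rot [-0.002 -0.     0.23 ] t 0.2 op 1.0029524361329052
```

The manual's scale: shifts go in units of 25 mm. Converting my numbers, 0.3715 m is 14.86, 0.35 m is 14.

```bash
echo '[[[2, -1.6, 0.4], [0, 0, 0.03], 0.8], [[3.6, -3, 1], [0, 0, 0.06], 0.7], [[5.6, -4.52, 1.6], [0, 0, 0.09], 0.65], [[7.6, -6.16, 2], [0, 0, 0.12], 0.65], [[9.2, -7.48, 2.6], [0, 0, 0.15], 0.65], [[11.2, -9.08, 3.2], [0, 0, 0.18], 0.65], [[12.8, -10.4, 3.6], [0, 0, 0.2], 0.65], [[14, -11.4, 4], [0, 0, 0.23], 0.65], [[14.86, -12.06, 4.064], [-0.002, 0, 0.23], 0.65], [[14.86, -12.06, 4.064], [-0.002, 0, 0.23], 0.65]]' | python3 inch.py 60; python3 go.py t60 0.004
```

```text
time: 1.45
eef_pos: [0.4474, -0.2775, 0.0999]
tcp_rot: [1.0, 0.002, -0.0, 0.001]
contact_force: [1.2, 0.3, -0.5]
opening: 0.651
finger_force: 0.0
d [-0.0005  0.0008  0.0959] rot [0.001 0.    0.003] t 1.45 op 0.6514333653087349
```

Converted, 0.096 m is 3.84, 0.09 m is 3.6.

```bash
echo '[[[0, 0, 1.8], [0, 0, 0], 0.65], [[0, 0.032, 3], [0, 0, 0], 0.65], [[0, 0.032, 3.6], [0, 0, 0], 0.65], [[0, 0.032, 3.84], [0, 0, 0], 0.65], [[0, 0.032, 3.84], [0, 0, 0], 0.65]]' | python3 inch.py
python3 - <<'E'
from plant import ctrl
import cv2
a=ctrl.read_camera("side")["pixels"][250:420,130:330,::-1]
cv2.imwrite("pics/g1.png",cv2.resize(a,None,fx=3,fy=3,interpolation=cv2.INTER_CUBIC))
E
```

```text
time: 2.08
eef_pos: [0.4471, -0.2807, 0.0049]
tcp_rot: [1.0, -0.0, 0.0, 0.001]
contact_force: [0.4, -1.1, 1.1]
opening: 0.649
finger_force: 0.0
```

View pics/g1.png

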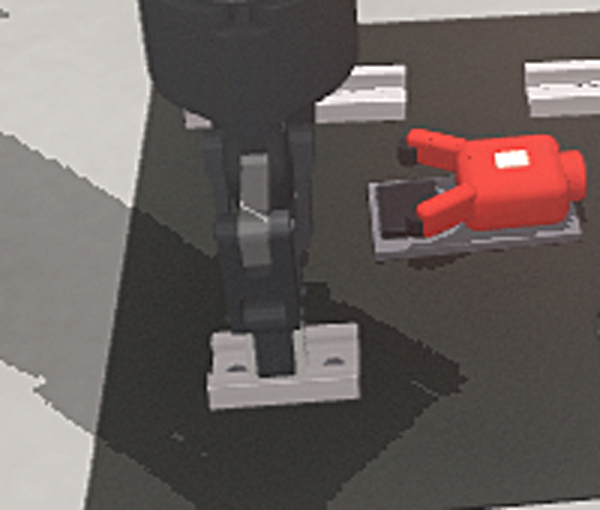

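The picture shows the near fingertip ending at about (220,375), level with the near flange top. I'll work out which height that corresponds to.

Run:
```python
from plant import ctrl
import numpy as np
from scipy.spatial.transform import Rotation as R
r=ctrl.read_camera("side")
for y in(-.2944,-.303,-.3083,-.315):
  for z in(.002,.01,.014,.02):
    p=R.from_quat(r["orientation"]).inv().apply(np.array([.447,y,z])-r["xyz"]);p=r["camera_matrix"]@p;print(y,z,(p[:2]/p[2]).round(1))
```

```text
-0.2944 0.002 [224.6 385.2]
-0.2944 0.01 [224.2 380.5]
-0.2944 0.014 [223.9 378.1]
-0.2944 0.02 [223.6 374.5]
-0.303 0.002 [224.5 390.5]
-0.303 0.01 [224.  385.8]
-0.303 0.014 [223.8 383.4]
-0.303 0.02 [223.4 379.8]
-0.3083 0.002 [224.4 393.9]
-0.3083 0.01 [223.9 389.1]
-0.3083 0.014 [223.7 386.8]
-0.3083 0.02 [223.3 383.1]
-0.315 0.002 [224.3 398.2]
-0.315 0.01 [223.8 393.4]
-0.315 0.014 [223.5 391. ]
-0.315 0.02 [223.1 387.4]
```

Run:
```python
from plant import ctrl
import cv2,numpy as np
a=ctrl.read_camera("side")["pixels"][310:400,185:265,::-1]
b=ctrl.read_camera("top")["pixels"][255:345,400:480,::-1]
a=np.hstack([a,b])
a=(255*(a/255.)**.5).astype(np.uint8)
cv2.imwrite("pics/g2.png",cv2.resize(a,None,fx=5,fy=5,interpolation=cv2.INTER_CUBIC))
```

```text
(no output)
```

View pics/g2.png

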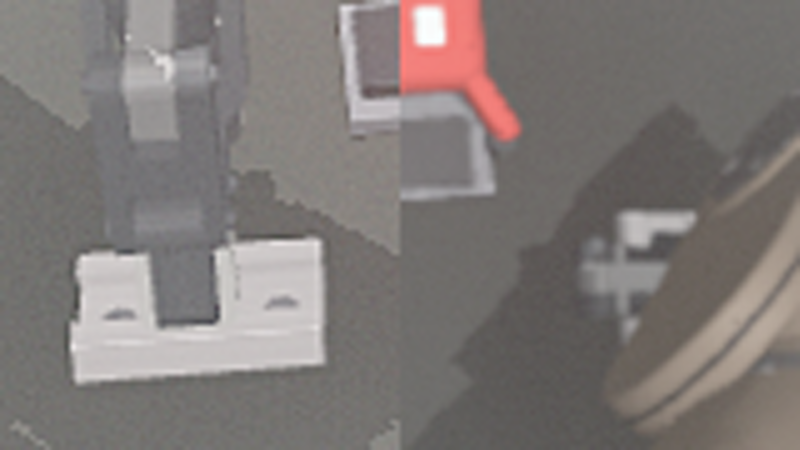

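The left half shows a finger tip about (217,374) and the right half shows the far knuckle just outside the track's left edge, near (440,309). That's ambiguous, so I'll close gently and check the opening, which should stop near 0.38.

```bash
echo '[[[0, 0, 0], [0, 0, 0], 0.4], [[0, 0, 0], [0, 0, 0], 0.4], [[0, 0, 0], [0, 0, 0], 0.4]]' | python3 inch.py 20;echo '[[[0, 0, 0], [0, 0, 0], 0.2], [[0, 0, 0], [0, 0, 0], 0.2], [[0, 0, 0], [0, 0, 0], 0.2]]' | python3 inch.py 20;  python3 - <<'E'
from plant import ctrl
import cv2,numpy as np
a=ctrl.read_camera("side")["pixels"][310:400,185:265,::-1]
a=(255*(a/255.)**.5).astype(np.uint8)
cv2.imwrite("pics/g3.png",cv2.resize(a,None,fx=6,fy=6,interpolation=cv2.INTER_CUBIC))
E
```

```text
time: 2.65
eef_pos: [0.4469, -0.28, 0.0044]
tcp_rot: [1.0, -0.0, 0.0, 0.001]
contact_force: [-0.4, 0.2, 0.1]
opening: 0.398
finger_force: 0.0
time: 3.02
eef_pos: [0.4468, -0.28, 0.0043]
tcp_rot: [1.0, -0.0, 0.0, 0.001]
contact_force: [-0.3, 0.2, 0.5]
opening: 0.204
finger_force: 0.0
```

View pics/g3.png

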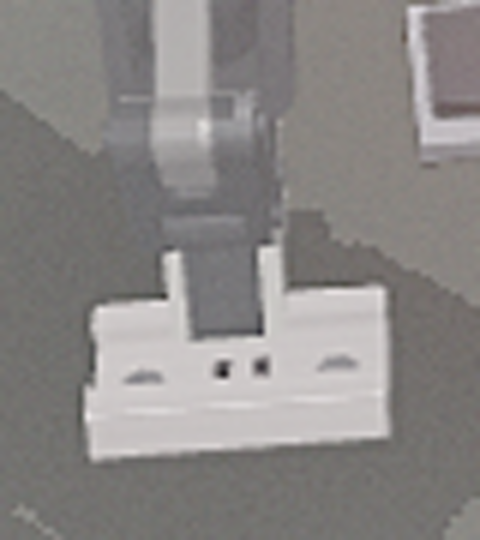

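At opening 0.20 there was no contact. The fingertips (dark tip at about (223,366)) close above the flanges, so the pads stand well above the TCP when not shut. I'll lift 40 mm and compare tip heights at openings 0, 0.38 and 0.6.

```bash
cat > snap.py <<'E'
import sys,cv2
from plant import ctrl
cv2.imwrite(f"pics/{sys.argv[1]}.png",ctrl.read_camera("side")["pixels"][:,:,::-1]); s=ctrl.get_state(); print(s["eef_pos"].round(4),s["opening"])
E
echo '[[[0, 0, -1.6], [0, 0, 0], 0.2], [[0, 0, -1.6], [0, 0, 0], 0.0], [[0, 0, -1.6], [0, 0, 0], 0.0], [[0, 0, -1.6], [0, 0, 0], 0.0]]' | python3 inch.py | grep opening; python3 snap.py o0
echo '[[[0, 0, 0], [0, 0, 0], 0.38], [[0, 0, 0], [0, 0, 0], 0.38], [[0, 0, 0], [0, 0, 0], 0.38], [[0, 0, 0], [0, 0, 0], 0.38]]' | python3 inch.py|grep opening;python3 snap.py o38
echo '[[[0, 0, 0], [0, 0, 0], 0.6], [[0, 0, 0], [0, 0, 0], 0.6], [[0, 0, 0], [0, 0, 0], 0.6]]' | python3 inch.py|grep opening;python3 snap.py o6
python3 - <<'E'
import cv2,numpy as np
im=np.hstack([cv2.imread(f"pics/{n}.png")[280:400,195:255] for n in("o0","o38","o6")])
im=(255*(im/255.)**.6).astype(np.uint8)
im=cv2.resize(im,None,fx=4.4,fy=4.4,interpolation=cv2.INTER_CUBIC)
for y in range(280,400,10): cv2.putText(im,str(y),(0,int((y-280+.5)*4.4)+4),0,.35,(0,0,255),1)
cv2.imwrite("pics/g4.png",im)
E
```

```text
opening: 0.004
[ 0.4461 -0.2792  0.043 ] -5.8390403143614705e-05
opening: 0.382
[ 0.4469 -0.28    0.0444] 0.38278276213987306
opening: 0.597
[ 0.4469 -0.2799  0.0443] 0.6012479542229585
```

View pics/g4.png

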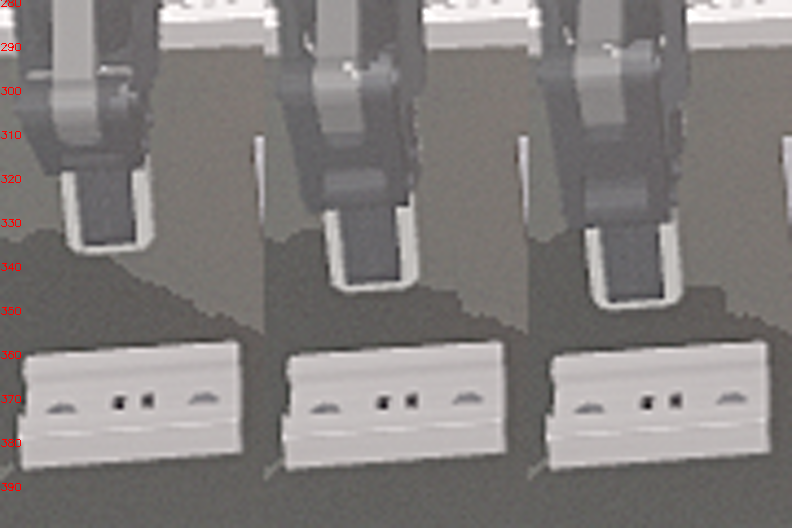

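Pad end rows read about 337 (shut), 346 (0.38) and 350 (0.6), all near column 220.

```bash
python3 - <<'E'
from plant import ctrl
import numpy as np
from scipy.spatial.transform import Rotation as R
from scipy.optimize import brentq
r=ctrl.read_camera("side")
def row(y,z):
    p=r["camera_matrix"]@R.from_quat(r["orientation"]).inv().apply(np.array([.447,y,z])-r["xyz"]);return p[1]/p[2]
for y,v in((-.2795,337),(-.285,337),(-.2962,346),(-.302,346),(-.3055,350),(-.311,350)): print(y,v,round(brentq(lambda z:row(y,z)-v,-.05,.2),4))
E
python3 go.py t60 0.0
```

```text
-0.2795 337 0.0662
-0.285 337 0.0711
-0.2962 346 0.0673
-0.302 346 0.0727
-0.3055 350 0.0698
-0.311 350 0.0749
d [-0.0001 -0.0016  0.0443] rot [ 0.002 -0.    -0.   ] t 4.65 op 0.6052521853817372
```

The fingertips really stand about 22 mm above the reported TCP: shut they measure 0.066 at a reported 0.043. That agrees with the missed contact. So I'll go down to a reported z of about -0.015, watching the force.

```bash
echo '[[[0, 0, 1], [0, 0, 0], 0.6], [[0, -0.064, 1.68], [0, 0, 0], 0.6], [[0, -0.064, 2], [0, 0, 0], 0.6], [[0, -0.064, 2.2], [0, 0, 0], 0.6], [[0, -0.064, 2.2], [0, 0, 0], 0.6]]' | python3 inch.py 20; echo '[[[0, 0, 0.08], [0, 0, 0], 0.4], [[0, 0, 0.08], [0, 0, 0], 0.4], [[0, 0, 0.08], [0, 0, 0], 0.3], [[0, 0, 0.08], [0, 0, 0], 0.2], [[0, 0, 0.08], [0, 0, 0], 0.2]]' | python3 inch.py
```

```text
time: 5.28
eef_pos: [0.4469, -0.2785, -0.0107]
tcp_rot: [1.0, -0.0, 0.0, 0.001]
contact_force: [-0.3, -0.4, 0.7]
opening: 0.601
finger_force: 0.0
time: 5.9
eef_pos: [0.4469, -0.2785, -0.0126]
tcp_rot: [1.0, -0.0, 0.0, 0.001]
contact_force: [-0.1, -0.8, 0.5]
opening: 0.202
finger_force: 0.0
```

Converted, 0.006 m is 0.24, 0.004 m is 0.16.

```bash
echo '[[[0, 0, -0.08], [0, 0, 0], 0.6], [[0, 0, -0.08], [0, 0, 0], 0.6], [[0, 0, 0], [0, 0, 0], 0.6], [[0, 0, 0.16], [0, 0, 0], 0.6], [[0, 0, 0.24], [0, 0, 0], 0.6]]' | python3 inch.py 20|egrep 'eef|force|open';  echo '[[[0, 0, 0], [0, 0, 0], 0.4], [[0, 0, 0], [0, 0, 0], 0.4], [[0, 0, 0], [0, 0, 0], 0.3], [[0, 0, 0], [0, 0, 0], 0.2], [[0, 0, 0], [0, 0, 0], 0.2]]' | python3 inch.py|egrep 'eef|force|open'; python3 snap.py v1
```

```text
eef_pos: [0.4466, -0.2782, -0.0192]
contact_force: [0.5, -0.9, 0.2]
opening: 0.602
finger_force: 0.0
eef_pos: [0.4469, -0.2785, -0.0186]
contact_force: [-0.4, 0.8, -0.3]
opening: 0.364
finger_force: 20.0
[ 0.447  -0.2786 -0.0186] 0.36188602310290985
```

Gripped at opening 0.364, which is 31 mm. I'll re-grip 4 mm deeper for a firmer hold; the tips stay above z = 4 mm.

Converted, 0.004 m is 0.16, 0.002 m is 0.08.

```bash
echo '[[[0, 0, 0], [0, 0, 0], 0.5], [[0, 0, 0.08], [0, 0, 0], 0.5], [[0, 0, 0.16], [0, 0, 0], 0.5], [[0, 0, 0.16], [0, 0, 0], 0.2], [[0, 0, 0.16], [0, 0, 0], 0.2], [[0, 0, 0.16], [0, 0, 0], 0.2], [[0, 0, 0.16], [0, 0, 0], 0.2]]' | python3 inch.py 60|egrep 'eef|force|open';  echo '[[[0, 0, -0.8], [0, 0, 0], 0.2], [[0, 0, -2.4], [0, 0, 0], 0.2], [[0, 0, -4], [0, 0, 0], 0.2], [[0, 0, -4], [0, 0, 0], 0.2]]' | python3 inch.py|egrep 'eef|force|open'; python3 go.py s60 0.08; python3 snap.py v2
```

```text
eef_pos: [0.4469, -0.2785, -0.0227]
contact_force: [-0.7, 0.2, 0.3]
opening: 0.352
finger_force: 59.5
eef_pos: [0.449, -0.2802, 0.081]
contact_force: [-0.8, 0.4, -0.4]
opening: 0.352
finger_force: 59.6
d [ 0.1726 -0.4429 -0.0012] rot [ 0.01  0.   -1.38] t 8.575 op 0.35229544986321165
[ 0.4475 -0.2789  0.0786] 0.3538546403884657
```

View pics/v2.png

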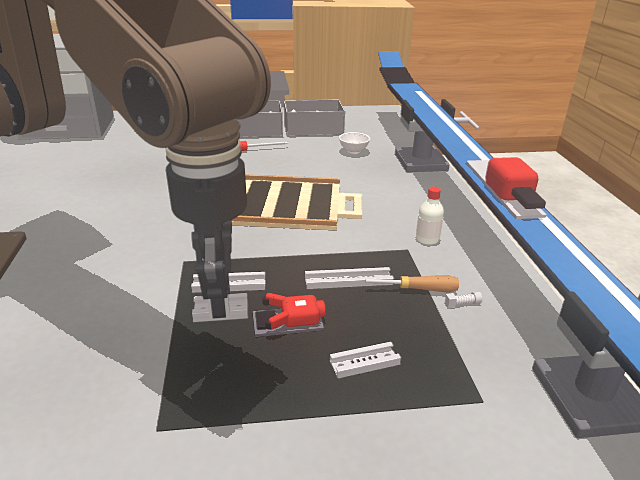

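The 60 mm track hangs level in the gripper at (220,307), and everything else is in place. Carrying it to strip 1.

```bash
echo '[[[0.4, -1, 0], [0, 0, -0.08], 0.2], [[1.2, -3, 0], [0, 0, -0.23], 0.2], [[2, -5.2, 0], [0, 0, -0.4], 0.2], [[2.8, -7.2, 0], [0, 0, -0.57], 0.2], [[3.6, -9.4, 0], [0, 0, -0.74], 0.2], [[4.4, -11.6, 0], [0, 0, -0.91], 0.2], [[5.2, -13.8, 0], [0, 0, -1.08], 0.2], [[6.2, -16, 0], [0, 0, -1.24], 0.2], [[6.904, -17.72, 0], [0, 0, -1.36], 0.2], [[6.904, -17.72, 0], [0, 0, -1.38], 0.2]]' | python3 inch.py|egrep 'eef|force|open'; echo '[[[0, 0, 0], [0, 0, 0], 0.2], [[0, 0, 0], [0, 0, 0], 0.2]]' | python3 inch.py|egrep 'eef|open'; python3 go.py s60 -0.012
```

```text
eef_pos: [0.6185, 0.1674, 0.0737]
contact_force: [-1.5, -0.2, -1.4]
opening: 0.353
finger_force: 59.6
eef_pos: [0.6185, 0.1633, 0.0754]
opening: 0.351
d [0.0002 0.0033 0.0873] rot [-0.002  0.003 -0.002] t 10.125 op 0.3506035515915432
```

Converted, 0.088 m is 3.52, 0.0033 m is 0.132.

```bash
echo '[[[0, 0.12, 1.6], [0, 0, 0], 0.2], [[0, 0.132, 2.6], [0, 0, 0], 0.2], [[0, 0.132, 3.2], [0, 0, 0], 0.2], [[0, 0.132, 3.4], [0, 0, 0], 0.2], [[0, 0.132, 3.52], [0, 0, 0], 0.2], [[0, 0.132, 3.52], [0, 0, 0], 0.2]]' | python3 inch.py|egrep 'eef|force|open'; echo '[[[0, 0, 0], [0, 0, 0], 0.2], [[0, 0, 0], [0, 0, 0], 0.2]]' | python3 inch.py|egrep 'eef|force'
```

```text
eef_pos: [0.6235, 0.1639, -0.0106]
contact_force: [-0.5, 0.1, -1.6]
opening: 0.349
finger_force: 59.6
eef_pos: [0.6232, 0.164, -0.0109]
contact_force: [0.2, 0.2, -1.3]
finger_force: 59.6
```

```bash
echo '[[[0, 0, 0.06], [0, 0, 0], 0.2], [[0, 0, 0.1], [0, 0, 0], 0.2], [[0, 0, 0.1], [0, 0, 0], 0.2]]' | python3 inch.py|egrep 'eef|force|open'; echo '[[[0, 0, 0], [0, 0, 0], 0.4], [[0, 0, 0], [0, 0, 0], 0.5], [[0, 0, 0], [0, 0, 0], 0.55], [[0, 0, -0.8], [0, 0, 0], 0.55], [[0, 0, -2.4], [0, 0, 0], 0.55], [[0, 0, -4], [0, 0, 0], 0.55], [[0, 0, -4], [0, 0, 0], 0.55]]' | python3 inch.py|egrep 'eef|force'; python3 go.py t85 0.07
```

```text
eef_pos: [0.6228, 0.1639, -0.0136]
contact_force: [-2.1, -0.8, 1.9]
opening: 0.352
finger_force: 59.9
eef_pos: [0.6267, 0.1646, 0.0927]
contact_force: [-0.8, -0.1, -0.4]
finger_force: 0.0
d [-0.4336  0.0805  0.0231] rot [ 0.009 -0.008  1.202] t 12.375 op 0.5543446975117634
```

Converted, -0.4336 m is -17.344, -0.43 m is -17.2.

```bash
echo '[[[-0.8, 0.16, 0], [0, 0, 0.06], 0.55], [[-2.8, 0.52, 0], [0, 0, 0.2], 0.55], [[-4.8, 0.88, 0.2], [0, 0, 0.34], 0.55], [[-6.8, 1.24, 0.4], [0, 0, 0.48], 0.6], [[-8.8, 1.64, 0.4], [0, 0, 0.62], 0.6], [[-10.8, 2, 0.6], [0, 0, 0.76], 0.6], [[-12.8, 2.4, 0.8], [0, 0, 0.9], 0.6], [[-15.2, 2.8, 0.8], [0, 0, 1.06], 0.6], [[-17.2, 3.2, 0.92], [0, 0, 1.19], 0.6], [[-17.344, 3.22, 0.92], [0.003, -0.003, 1.202], 0.6]]' | python3 inch.py|egrep 'eef|open'; echo '[[[0, 0, 0], [0, 0, 0], 0.6], [[0, 0, 0], [0, 0, 0], 0.6]]' | python3 inch.py|egrep 'eef|open'; python3 go.py t85 -0.0227;python3 - <<'E'
from plant import ctrl
import cv2,numpy as np
a=ctrl.read_camera("top")["pixels"][180:355,155:290,::-1]
b=ctrl.read_camera("side")["pixels"][160:240,190:370,::-1]
a=cv2.resize(a,None,fx=3,fy=3,interpolation=cv2.INTER_CUBIC);b=cv2.resize(b,None,fx=2.2,fy=2.2)
c=np.zeros((525,801,3),np.uint8);c[:,:405]=a;c[:176,405:801]=b;cv2.imwrite("pics/p1.png",c[:,:800])
E
```

```text
eef_pos: [0.617, -0.2812, 0.0618]
opening: 0.606
eef_pos: [0.619, -0.2755, 0.0631]
opening: 0.601
d [0.0049 0.0018 0.0858] rot [-0.     0.005  0.001] t 13.875 op 0.6005642451861961
```

View pics/p1.png

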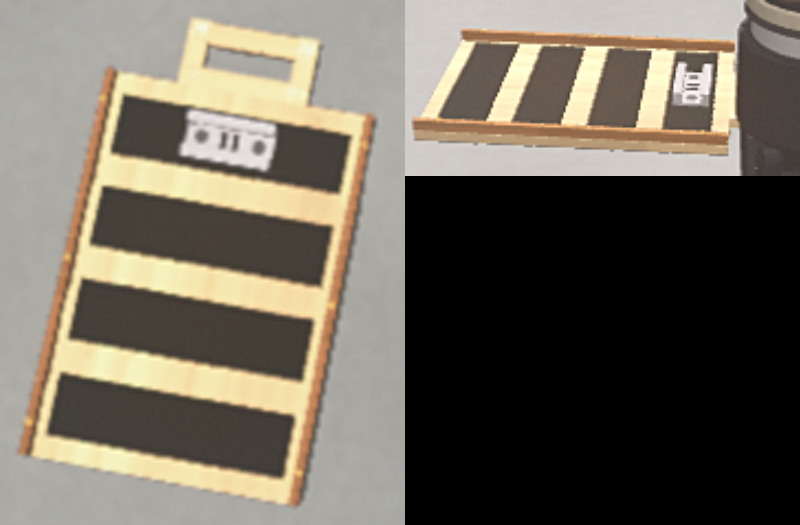

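The 60 mm track sits at crop (228,139) against a strip centre of (232,144), so it's about 3 mm off, aligned and upright. Now the 85.

Converted, 0.002 m is 0.08, 0.083 m is 3.32.

```bash
echo '[[[0.16, 0.08, 1.6], [0, 0, 0], 0.6], [[0.2, 0.072, 2.6], [0, 0, 0], 0.6], [[0.2, 0.072, 3.12], [0, 0, 0], 0.6], [[0.2, 0.072, 3.32], [0, 0, 0], 0.6], [[0.2, 0.072, 3.32], [0, 0, 0], 0.6]]' | python3 inch.py|egrep 'eef|force|open'; python3 go.py t85 -0.0227
```

```text
eef_pos: [0.6249, -0.278, -0.0185]
contact_force: [-0.0, 0.0, 0.8]
opening: 0.598
finger_force: 0.0
d [-0.0009 -0.0017  0.0042] rot [0.002 0.003 0.   ] t 14.6 op 0.598123693173067
```

Converted, 0.004 m is 0.16, -0.0017 m is -0.068.

```bash
echo '[[[-0.04, -0.068, 0.16], [0, 0, 0], 0.6], [[-0.04, -0.068, 0.16], [0, 0, 0], 0.2], [[-0.04, -0.068, 0.16], [0, 0, 0], 0.2], [[-0.04, -0.068, 0.16], [0, 0, 0], 0.2], [[-0.04, -0.068, 0.16], [0, 0, 0], 0.2]]' | python3 inch.py 60|egrep 'eef|force|open'; echo '[[[0, 0, 0], [0, 0, 0], 0.2], [[0, 0, -0.8], [0, 0, 0], 0.2], [[0, 0, -2.4], [0, 0, 0], 0.2], [[0, 0, -4], [0, 0, 0], 0.2], [[0, 0, -4], [0, 0, 0], 0.2]]' | python3 inch.py|egrep 'eef|force|open'; python3 go.py s85 0.08
```

```text
eef_pos: [0.6236, -0.2768, -0.0224]
contact_force: [-0.3, 1.1, 4.4]
opening: 0.349
finger_force: 60.2
eef_pos: [0.6263, -0.278, 0.0823]
contact_force: [0.4, 0.7, 0.1]
opening: 0.353
finger_force: 59.7
d [ 0.0138 -0.4577 -0.0012] rot [ 0.008  0.002 -1.202] t 15.85 op 0.3532305815042964
```

```bash
echo '[[[0, -1, 0], [0, 0, -0.08], 0.2], [[0.08, -3.2, 0], [0, 0, -0.22], 0.2], [[0.16, -5.4, 0], [0, 0, -0.37], 0.2], [[0.24, -7.6, 0], [0, 0, -0.52], 0.2], [[0.32, -9.8, 0], [0, 0, -0.67], 0.2], [[0.4, -12, 0], [0, 0, -0.82], 0.2], [[0.48, -14.2, 0], [0, 0, -0.97], 0.2], [[0.52, -16.4, 0], [0, 0, -1.1], 0.2], [[0.552, -18, 0], [0, 0, -1.19], 0.2], [[0.552, -18.308, 0], [0.004, 0.001, -1.2], 0.2]]' | python3 inch.py|egrep 'eef|force|open'; echo '[[[0, 0, 0], [0, 0, 0], 0.2], [[0, 0, 0], [0, 0, 0], 0.2]]' | python3 inch.py|egrep 'eef|open'; python3 go.py s85 -0.0133
```

```text
eef_pos: [0.5541, 0.1787, 0.0746]
contact_force: [-0.4, -0.7, -0.1]
opening: 0.348
finger_force: 59.7
eef_pos: [0.5562, 0.1753, 0.0758]
opening: 0.349
d [0.0001 0.0032 0.089 ] rot [-0.006  0.    -0.004] t 17.35 op 0.34860685932436025
```

Converted, 0.09 m is 3.6, 0.088 m is 3.52.

```bash
echo '[[[0, 0, 1.6], [0, 0, 0], 0.2], [[0, 0, 2.6], [0, 0, 0], 0.2], [[0, 0, 3.2], [0, 0, 0], 0.2], [[0, 0, 3.52], [0, 0, 0], 0.2], [[0, 0, 3.6], [0, 0, 0], 0.2], [[0, 0, 3.6], [0, 0, 0], 0.2]]' | python3 inch.py|egrep 'eef|force|open'; echo '[[[0, 0, 0], [0, 0, 0], 0.2]]' | python3 inch.py|egrep 'eef|force'; python3 go.py s85 -0.0134
```

```text
eef_pos: [0.5565, 0.1768, -0.0128]
contact_force: [0.4, 0.5, -1.6]
opening: 0.352
finger_force: 59.7
eef_pos: [0.5564, 0.1769, -0.0129]
contact_force: [-0.0, -0.4, -0.7]
finger_force: 59.7
d [-0.0015  0.0028  0.0005] rot [-0.004 -0.001 -0.002] t 18.225 op 0.35624656491172874
```

Within 3 mm and about 0.5 mm above contact. I'll touch down and release.

Converted, 0.0015 m is 0.06, 0.001 m is 0.04.

```bash
echo '[[[0, 0.06, 0.02], [0, 0, 0], 0.2], [[0, 0.06, 0.04], [0, 0, 0], 0.2]]' | python3 inch.py|egrep 'eef|force'; echo '[[[0, 0, 0], [0, 0, 0], 0.4], [[0, 0, 0], [0, 0, 0], 0.5], [[0, 0, 0], [0, 0, 0], 0.55], [[0, 0, -0.8], [0, 0, 0], 0.55], [[0, 0, -2.4], [0, 0, 0], 0.55], [[0, 0, -4], [0, 0, 0], 0.55], [[0, 0, -4], [0, 0, 0], 0.55]]' | python3 inch.py|egrep 'eef|force'; python3 go.py t110 0.07
```

```text
eef_pos: [0.5567, 0.1768, -0.0133]
contact_force: [-5.9, -0.6, 9.0]
finger_force: 60.8
eef_pos: [0.5615, 0.1769, 0.0913]
contact_force: [0.7, 1.0, 0.8]
finger_force: 0.0
d [-0.2815 -0.06    0.02  ] rot [ 1.000e-03 -6.000e-03  1.413e+00] t 19.35 op 0.5510186380712992
```

Converted, -0.2815 m is -11.26, -0.28 m is -11.2.

```bash
echo '[[[-0.6, -0.12, 0], [0, 0, 0.09], 0.55], [[-2, -0.44, 0], [0, 0, 0.25], 0.55], [[-3.4, -0.72, 0.2], [0, 0, 0.42], 0.55], [[-4.8, -1.04, 0.4], [0, 0, 0.59], 0.6], [[-6, -1.32, 0.4], [0, 0, 0.76], 0.6], [[-7.4, -1.6, 0.6], [0, 0, 0.93], 0.6], [[-8.8, -1.88, 0.8], [0, 0, 1.1], 0.6], [[-10, -2.16, 0.8], [0, 0, 1.27], 0.6], [[-11.2, -2.4, 0.8], [0, 0, 1.4], 0.6], [[-11.26, -2.4, 0.8], [0, -0.003, 1.413], 0.6]]' | python3 inch.py|egrep 'eef|open'; echo '[[[0, 0, 0], [0, 0, 0], 0.6], [[0, 0, 0], [0, 0, 0], 0.6]]' | python3 inch.py|egrep 'eef|open'; python3 go.py t110 -0.0225
```

```text
eef_pos: [0.4439, -0.0895, 0.0653]
opening: 0.602
eef_pos: [0.4448, -0.0876, 0.0654]
opening: 0.597
d [0.0047 0.0001 0.0879] rot [0.    0.008 0.002] t 20.85 op 0.5972463058473266
```

Converted, 0.086 m is 3.44, 0.085 m is 3.4.

```bash
echo '[[[0.16, 0, 1.6], [0, 0.004, 0], 0.6], [[0.16, 0, 2.6], [0, 0.004, 0], 0.6], [[0.16, 0, 3.2], [0, 0.004, 0], 0.6], [[0.16, 0, 3.4], [0, 0.004, 0], 0.6], [[0.16, 0, 3.44], [0, 0.004, 0], 0.6]]' | python3 inch.py|egrep 'eef|force|open'; python3 go.py t110 -0.0225
```

```text
eef_pos: [0.4485, -0.0886, -0.0202]
contact_force: [-0.7, -0.1, 0.7]
opening: 0.599
finger_force: 0.0
d [ 0.0002 -0.0007  0.0023] rot [0.001 0.003 0.   ] t 21.475 op 0.5988502236238824
```

The manual's scale: shifts go in units of 25 mm. Converting my numbers, 0.002 m is 0.08, -0.0005 m is -0.02.

```bash
echo '[[[0, -0.02, 0.08], [0, 0, 0], 0.6], [[0, -0.02, 0.08], [0, 0, 0], 0.2], [[0, -0.02, 0.08], [0, 0, 0], 0.2], [[0, -0.02, 0.08], [0, 0, 0], 0.2], [[0, -0.02, 0.08], [0, 0, 0], 0.2]]' | python3 inch.py 70|egrep 'eef|force|open'; echo '[[[0, 0, 0], [0, 0, 0], 0.2], [[0, 0, -0.8], [0, 0, 0], 0.2], [[0, 0, -2.4], [0, 0, 0], 0.2], [[0, 0, -4], [0, 0, 0], 0.2], [[0, 0, -4], [0, 0, 0], 0.2]]' | python3 inch.py|egrep 'eef|force|open'; python3 go.py s110 0.08
```

```text
eef_pos: [0.4486, -0.0883, -0.0215]
contact_force: [-2.2, 1.4, 5.9]
opening: 0.346
finger_force: 69.3
eef_pos: [0.4511, -0.0893, 0.0809]
contact_force: [-0.5, -0.1, -1.8]
opening: 0.348
finger_force: 69.6
d [ 0.0351 -0.2777  0.    ] rot [ 6.000e-03 -1.000e-03 -1.415e+00] t 22.725 op 0.3484064526817813
```

```bash
echo '[[[0.08, -0.6, 0], [0, 0, -0.08], 0.2], [[0.24, -1.8, 0], [0, 0, -0.23], 0.2], [[0.4, -3.2, 0], [0, 0, -0.4], 0.2], [[0.56, -4.4, 0], [0, 0, -0.57], 0.2], [[0.72, -5.8, 0], [0, 0, -0.74], 0.2], [[0.88, -7.2, 0], [0, 0, -0.91], 0.2], [[1.08, -8.4, 0], [0, 0, -1.08], 0.2], [[1.24, -9.8, 0], [0, 0, -1.24], 0.2], [[1.404, -10.8, 0], [0, 0, -1.38], 0.2], [[1.404, -11.108, 0], [0.003, 0, -1.415], 0.2]]' | python3 inch.py|egrep 'eef|force|open'; echo '[[[0, 0, 0], [0, 0, 0], 0.2], [[0, 0, 0], [0, 0, 0], 0.2]]' | python3 inch.py|egrep 'eef|open'; python3 go.py s110 -0.0125
```

```text
eef_pos: [0.492, 0.189, 0.0753]
contact_force: [0.3, -0.6, -1.4]
opening: 0.345
finger_force: 69.6
eef_pos: [0.4928, 0.1873, 0.0766]
opening: 0.346
d [0.0003 0.0037 0.0891] rot [-0.007  0.    -0.002] t 24.225 op 0.34645321066960927
```

Converted, 0.001 m is 0.04, 0.088 m is 3.52.

```bash
echo '[[[0, 0.04, 1.6], [0.003, 0, 0], 0.2], [[0, 0.04, 2.6], [0.003, 0, 0], 0.2], [[0, 0.04, 3.2], [0.003, 0, 0], 0.2], [[0, 0.04, 3.48], [0.003, 0, 0], 0.2], [[0, 0.04, 3.52], [0.003, 0, 0], 0.2], [[0, 0.04, 3.52], [0.003, 0, 0], 0.2], [[0, 0.04, 3.52], [0.003, 0, 0], 0.2]]' | python3 inch.py|egrep 'eef|force|open'; python3 go.py s110 -0.0125
```

```text
eef_pos: [0.4945, 0.1884, -0.0099]
contact_force: [0.3, 0.3, -1.2]
opening: 0.346
finger_force: 69.6
d [-0.0011  0.0016  0.0026] rot [-0.007 -0.001 -0.   ] t 25.1 op 0.34627217484996525
```

```bash
echo '[[[0, 0.04, 0.06], [0, 0, 0], 0.2], [[0, 0.04, 0.112], [0, 0, 0], 0.2], [[0, 0.04, 0.112], [0, 0, 0], 0.2]]' | python3 inch.py|egrep 'eef|force'; echo '[[[0, 0, 0], [0, 0, 0], 0.4], [[0, 0, 0], [0, 0, 0], 0.5], [[0, 0, 0], [0, 0, 0], 0.55], [[0, 0, -0.8], [0, 0, 0], 0.55], [[0, 0, -2.4], [0, 0, 0], 0.55], [[0, 0, -4], [0, 0, 0], 0.55], [[0, 0, -4], [0, 0, 0], 0.55]]' | python3 inch.py|egrep 'eef|force'; python3 go.py t135 0.07
```

```text
eef_pos: [0.4953, 0.1881, -0.0124]
contact_force: [-2.2, -0.6, 5.9]
finger_force: 70.4
eef_pos: [0.4986, 0.1883, 0.0903]
contact_force: [-0.1, 0.7, -0.2]
finger_force: 0.0
d [-0.2537  0.1868  0.0193] rot [-0.003 -0.002  1.402] t 26.35 op 0.549959554327101
```

Converted, 0.01 m is 0.4, -0.2537 m is -10.148.

```bash
echo '[[[-0.6, 0.4, 0], [0, 0, 0.09], 0.55], [[-1.8, 1.4, 0], [0, 0, 0.25], 0.55], [[-3.2, 2.32, 0.2], [0, 0, 0.42], 0.55], [[-4.4, 3.2, 0.4], [0, 0, 0.59], 0.55], [[-5.6, 4.12, 0.4], [0, 0, 0.76], 0.55], [[-6.8, 5, 0.6], [0, 0, 0.93], 0.55], [[-8, 5.92, 0.76], [0, 0, 1.1], 0.55], [[-9.2, 6.8, 0.76], [0, 0, 1.27], 0.55], [[-10, 7.4, 0.76], [0, 0, 1.39], 0.55], [[-10.148, 7.472, 0.76], [0, 0, 1.402], 0.55]]' | python3 inch.py|egrep 'eef|open'; echo '[[[0, 0, 0], [0, 0, 0], 0.55], [[0, 0, 0], [0, 0, 0], 0.55]]' | python3 inch.py|egrep 'eef|open'; python3 go.py t135 -0.0225
```

```text
eef_pos: [0.6302, -0.0978, 0.0639]
opening: 0.547
eef_pos: [0.6299, -0.0955, 0.065]
opening: 0.553
d [0.0049 0.0007 0.0875] rot [-0.003  0.01   0.002] t 27.85 op 0.552689177952523
```

Converted, 0.085 m is 3.4, 0.082 m is 3.28.

```bash
echo '[[[0.08, 0, 1.6], [0, 0.005, 0], 0.55], [[0.08, 0, 2.4], [0, 0.005, 0], 0.55], [[0.08, 0, 2.96], [0, 0.005, 0], 0.55], [[0.08, 0, 3.28], [0, 0.005, 0], 0.55], [[0.08, 0, 3.4], [0, 0.005, 0], 0.55]]' | python3 inch.py|egrep 'eef|force|open'; python3 go.py t135 -0.0225
```

```text
eef_pos: [0.6322, -0.0966, -0.0194]
contact_force: [-0.4, 0.7, 0.0]
opening: 0.548
finger_force: 0.0
d [ 0.0017 -0.0005  0.0031] rot [-0.002  0.003 -0.   ] t 28.475 op 0.5480869439783763
```

```bash
echo '[[[0.04, -0.02, 0.12], [0, 0, 0], 0.55], [[0.04, -0.02, 0.12], [0, 0, 0], 0.2], [[0.04, -0.02, 0.12], [0, 0, 0], 0.2], [[0.04, -0.02, 0.12], [0, 0, 0], 0.2], [[0.04, -0.02, 0.12], [0, 0, 0], 0.2]]' | python3 inch.py 80|egrep 'eef|force|open'; echo '[[[0, 0, 0], [0, 0, 0], 0.2], [[0, 0, -0.8], [0, 0, 0], 0.2], [[0, 0, -2.4], [0, 0, 0], 0.2], [[0, 0, -4], [0, 0, 0], 0.2], [[0, 0, -4], [0, 0, 0], 0.2]]' | python3 inch.py|egrep 'eef|force|open'; python3 go.py s135 0.08
```

```text
eef_pos: [0.6336, -0.0962, -0.0215]
contact_force: [-0.6, 0.6, 4.8]
opening: 0.338
finger_force: 79.7
eef_pos: [0.6362, -0.0974, 0.0825]
contact_force: [-0.5, 0.1, -0.9]
opening: 0.344
finger_force: 79.4
d [-0.2096 -0.292   0.0012] rot [ 0.004 -0.004 -1.402] t 29.725 op 0.3435693295456197
```

Converted, -0.292 m is -11.68, -0.285 m is -11.4.

```bash
echo '[[[-0.4, -0.6, 0], [0, 0, -0.08], 0.2], [[-1.4, -2, 0], [0, 0, -0.23], 0.2], [[-2.4, -3.4, 0], [0, 0, -0.4], 0.2], [[-3.4, -4.8, 0], [0, 0, -0.57], 0.2], [[-4.4, -6.2, 0], [0, 0, -0.74], 0.2], [[-5.4, -7.6, 0], [0, 0, -0.91], 0.2], [[-6.4, -9, 0], [0, 0, -1.08], 0.2], [[-7.4, -10.4, 0], [0, 0, -1.24], 0.2], [[-8.2, -11.4, 0], [0, 0, -1.37], 0.2], [[-8.384, -11.68, 0], [0.002, -0.002, -1.4], 0.2]]' | python3 inch.py|egrep 'eef|force|open'; echo '[[[0, 0, 0], [0, 0, 0], 0.2], [[0, 0, 0], [0, 0, 0], 0.2]]' | python3 inch.py|egrep 'eef|open'; python3 go.py s135 -0.0125
```

```text
eef_pos: [0.4275, 0.2009, 0.0771]
contact_force: [-0.6, -0.9, -2.1]
opening: 0.342
finger_force: 79.5
eef_pos: [0.4307, 0.1995, 0.0787]
opening: 0.34
d [0.0001 0.003  0.0911] rot [-0.006 -0.001 -0.004] t 31.225 op 0.3400213623311505
```

Converted, 0.089 m is 3.56, 0.087 m is 3.48.

```bash
echo '[[[0, 0.04, 1.6], [0.003, 0, 0], 0.2], [[0, 0.04, 2.6], [0.003, 0, 0], 0.2], [[0, 0.04, 3.2], [0.003, 0, 0], 0.2], [[0, 0.04, 3.48], [0.003, 0, 0], 0.2], [[0, 0.04, 3.56], [0.003, 0, 0], 0.2], [[0, 0.04, 3.56], [0.003, 0, 0], 0.2], [[0, 0.04, 3.56], [0.003, 0, 0], 0.2]]' | python3 inch.py|egrep 'eef|force|open'; python3 go.py s135 -0.0125
```

```text
eef_pos: [0.4313, 0.2005, -0.0093]
contact_force: [-0.2, -0.7, -1.9]
opening: 0.34
finger_force: 79.5
d [-0.0009  0.002   0.0032] rot [-0.008 -0.002 -0.002] t 32.1 op 0.33968867330160557
```

Converted, 0.0033 m is 0.132, 0.0015 m is 0.06.

```bash
echo '[[[0, 0.04, 0.06], [0.002, 0, 0], 0.2], [[0, 0.04, 0.132], [0.002, 0, 0], 0.2], [[0, 0.04, 0.132], [0.002, 0, 0], 0.2]]' | python3 inch.py|egrep 'eef|force'; echo '[[[0, 0, 0], [0, 0, 0], 0.4], [[0, 0, 0], [0, 0, 0], 0.5], [[0, 0, 0], [0, 0, 0], 0.55], [[0, 0, -0.8], [0, 0, 0], 0.55], [[0, 0, -2.4], [0, 0, 0], 0.55], [[0, 0, -4], [0, 0, 0], 0.55], [[2.4, 0, -4.8], [0, 0, 0], 0.55], [[4.8, 0, -5.6], [0, 0, 0], 0.55], [[7.2, 0, -5.6], [0, 0, 0], 0.55], [[9.6, 0, -5.6], [0, 0, 0], 0.55]]' | python3 inch.py|egrep 'eef|force'
python3 - <<'E'
from plant import ctrl
print(ctrl.get_state()["qpos"].round(2))
E
```

```text
eef_pos: [0.4321, 0.2002, -0.0124]
contact_force: [-2.0, -0.1, 5.5]
finger_force: 80.2
eef_pos: [0.4796, 0.4373, 0.1273]
contact_force: [1.2, 0.2, -0.3]
finger_force: 0.0
[0.58 0.3  1.7  0.01 1.15 0.77]
```

```bash
echo '[[[0, 0, 0], [0, 0, 0], 0.55], [[0, 0, 0], [0, 0, 0], 0.55]]' | python3 inch.py|egrep 'eef'
python3 - <<'E'
from plant import ctrl
import cv2,numpy as np
a=ctrl.read_camera("top")["pixels"][130:355,150:480,::-1]
b=ctrl.read_camera("side")["pixels"][160:360,180:480,::-1]
a=cv2.resize(a,(660,450),interpolation=cv2.INTER_CUBIC)
cv2.imwrite("pics/p2.png",cv2.resize(a,None,fx=1.2,fy=1.2,interpolation=cv2.INTER_CUBIC)); cv2.imwrite("pics/p3.png",cv2.resize(b,None,fx=2.4,fy=2.4))
E
```

```text
eef_pos: [0.4786, 0.4349, 0.126]
```

View pics/p2.png

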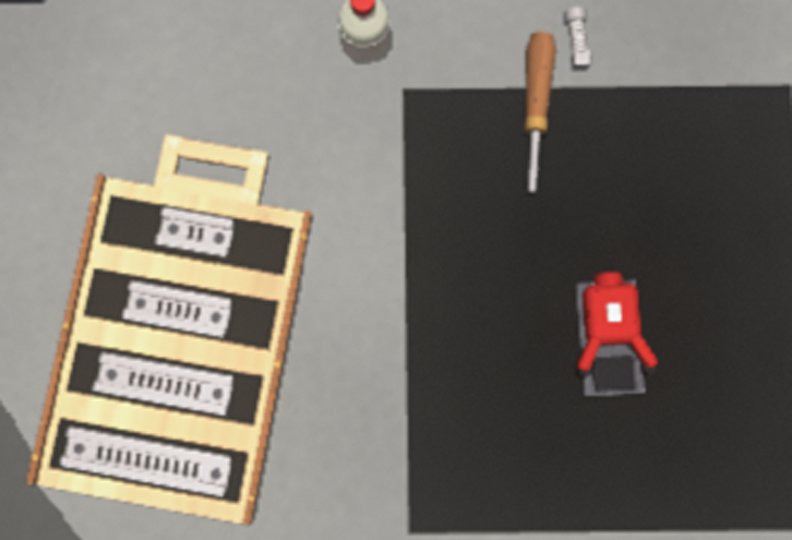

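View pics/p3.png

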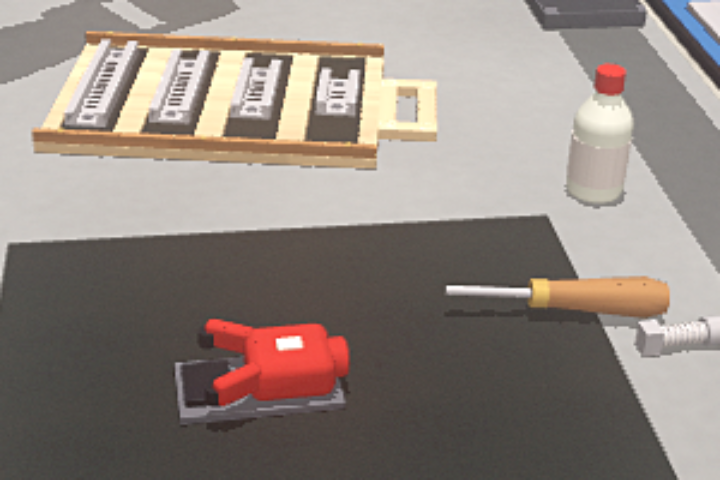

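All four tracks lie on their strips in order, upright and aligned. In the first picture the 60 is at (195,232), the 85 at (178,307), the 110 at (163,385) and the 135 at (148,462), each about 4 mm or less from its strip's centre. The awl and toe piece haven't moved.

```bash
python3 -c "
from plant import ctrl
print(ctrl.sign_off())"
```

```text
the job is handed in; nothing more can be done
None
```

The job is handed in at about 33 s on the robot's clock: the 60, 85, 110 and 135 mm tracks lie in order from grip to plain end, each within about 4 mm of its strip's centre in the last pictures, and the toe piece and awl have not moved; sign-off returned no verdict.

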